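# Lock three U-channel offcuts into a bundle

### The job

Make a locked bundle of the three steel U-channels on the wooden skid, ready for strapping: slide the nearer channel on the skid up against the far one, flange to flange with their ends level; turn the loose channel over and lower it, open side down, over the joint, centred lengthways and sideways, so that it straddles the two touching flanges, its own flanges stand in the two troughs and it is fully down. Handle the loose channel gently - set it down, never drop it or let it topple - and leave the other things on the cart where they are.

Things in the scene. Friction and masses are not known exactly. Their poses are not given: they have to be found in the camera images.
- skid: Low timber skid, fixed: two bearers along its x (215 mm long, 30 wide, middles 34 mm either side of the centre line, tops 18 mm above the cart), at their far end a stop cleat, 20 mm thick, top 44 mm above the cart, near face 86.5 mm in +x from the origin. 112 mm wide in y. Origin: centre of the underside, on the cart top; +x to the cleat (away from the robot), z up.
- channel_far: Bare grey steel U-channel offcut, 60 mm wide outside (own x), 40 high (z), 110 long (y), web and flanges 4 thick (trough 52 wide, 36 deep), 0.4 kg. Origin: centre of the web's outer face; z points from the web to the open side. Lies open side up across the bearers (y along the skid's y), one flange against the stop cleat (origin 56 mm in +x from the skid's).
- channel_near: Bare grey steel U-channel offcut, 60 mm wide outside (own x), 40 high (z), 110 long (y), web and flanges 4 thick (trough 52 wide, 36 deep), 0.4 kg. Origin: centre of the web's outer face; z points from the web to the open side. Lies open side up across the bearers, nearer to the robot, 20 to 45 mm short of the far channel, a little crooked (0.05 rad). It slides along the bearers when its near flange is pushed with 2 to 6 N.
- channel_loose: Bare grey steel U-channel offcut, 60 mm wide outside (own x), 40 high (z), 110 long (y), web and flanges 4 thick (trough 52 wide, 36 deep), 0.4 kg. Origin: centre of the web's outer face; z points from the web to the open side. Lies open side up on the cart top, right of the skid (-y), length roughly along y. It can stand on an end. Finished: web on top, origin 62 mm above the cart; 26 mm of trough stays free outside each flange.
- square: Bystander: flat steel square, legs 100 and 150 mm, 10 mm thick; origin at the centre of its underside.
- pliers: Bystander: yellow-handled pliers, 62 x 177 x 19 mm, lying flat; origin at the centre of the underside.
- spanner: Bystander: combination spanner, 51 x 208 x 8 mm, lying flat; origin at the centre of the underside.
- tube_offcut: Bystander: square tube offcut, 40 x 110 x 40 mm, lying; origin at the centre of the underside.
- tip_nozzle: Bystander: copper gas nozzle, 25 mm across, 58 mm tall, standing; origin at the centre of the underside.
- hex_key: Bystander: small hex key, 35 x 93 x 5 mm, lying flat; origin at the centre of the underside.
Not all that is in view belongs to the job. What is shaped like the channel_far but yellow is not meant.

How it is judged:
By the outcome, as a careful person would: the job done as asked, in the order asked, and still so for the second after the job is handed in, with the robot touching nothing.
It also fails if it takes over 61 s, if anything falls off the work surface, if the arm or the gripper's body presses on something with over 40 N, if the wrist force passes 120 N, or if a joint passes its speed limit or range.

### The arm

A 6-joint arm with a two-finger parallel gripper is mounted at the origin on a cart in front of the work surface, level with it; the furniture and walls round the work are solid. World frame = base frame: x ahead of the robot, y to its left, z up, the work surface at z = 0. Lengths are in m, angles in rad, forces in N, time in s.
With the tool pointing down it reaches from about 0.35 to 0.775 m from the base axis. Payload 7.3 kg.
Tool frame: the origin (TCP) lies at the very end of the fingers, on their centre line; the grasp point (between the pads) lies grip_point_offset behind it (grip_point_offset is the distance from the TCP to the grasp point, in m); z points along the fingers, y is the direction in which the jaws open and shut (so a half turn about z gives the same grasp; the last joint's range is limited). The gripper opens to 92 mm and grips with 3 to 60 N. Pads are 19 mm wide; open, the fingers measure 130 mm over their backs; the gripper's body (75 mm by 190 mm) begins 47 mm behind the grasp point.
Start: joints at [-1.486, 0.342, 1.524, -0, 1.275, -0.146], TCP at [0.12, -0.511, 0.227] pointing down, gripper open.
Joint ranges: [-2.53, 2.53], [-0.77, 2.02], [0.04, 2.7], [-1, 4.14], [0.28, 2.66], [-3.11, 3.11]. Speed limits (rad/s): [2.57, 2.57, 3.14, 3.14, 3.14, 3.14].

### API

Orientations are given as [roll, pitch, yaw] about the fixed x, y, z axes, in that order (R = Rz(yaw) Ry(pitch) Rx(roll)).
In Python, from cell import * gives the robot as it stands.
- The arm moves only by the shell command python3 -m inch 'ROWS' [OPENING] [FORCE]. ROWS is JSON, a list that holds one entry, the list of rows, each a list of 4 numbers: the shift along the tool's x, y, z in mm, then the turn about the tool's z in rad. In form: [[[x, y, z, roll], ...]]. A call has 1 to 10 rows; each row shifts and turns the commanded pose from where the row before left it, along the tool's axes as they then stand; what a row does not reach is not made up. A row lasts 1/8 s, in which the tool goes at most 62.5 mm and 10.7 degrees, less where a joint would pass 70% of its speed; a pose out of reach is approached as far as the arm can. A call with a gripper value outside its range is refused whole. OPENING is the closure, from -1 (fully open) to 1 (shut), set as the call begins (- or left out, the last holds). The fingers move at their own pace and stop on an object; FORCE is the grip in N (left out, the last holds). Time passes only in rows, so rows that do not move let the fingers close. It gives the time, the measured TCP pose, the force and the opening at its end, in the units of the state.
- observe(): the state, without advancing time (a new reading comes with each control period).
- read_camera(name): name is "scene" or "top" or "wrist"; returns a dict with "img" (384x512x3 uint8, blue, green, red), "fx", "fy", "cx", "cy" (pixels), "k1" (the pictures are not rectified: a ray, as slopes to the right and down, at radius r is drawn at 1 + k1 r^2 times it, then the intrinsics apply), "eye" and "rotation" of the camera in the world; the wrist camera has in their place "T_tool_cam" (4x4, takes a point from camera to tool coordinates, whose origin is the TCP and whose axes are the flange's). Camera axes: x right, y down, z forward; pixel columns grow to the right and rows downward; lengths in m; the calibration is good to about 2 mm. A picture is of the moment at which its call begins: read the wrist's pose just before it. There is no depth.
- hand_in(): hands the job in, once; it reports no verdict.
Trained networks look in the newest picture that a camera, given by its name, has taken for a name from the list of things; names that differ only in an ending like _2 or _b are one class to them, and where a whole thing is asked for, a point or a joint stands for the part that bears it (a point fixed in the world has none). Each returns a list of dicts, best first, with "conf" (0 to 1); they miss things now and then, are a little off and sometimes report something else, mostly with a low value. They report only what shows in the picture. A call takes as long as a camera call. They do not tell look-alikes from the thing itself.
- boxes_of(camera, label): "at" ([row, column] in pixels, amid what is visible of it).
- place_of(camera, label): "at" ([row, column] in pixels: a listed point, or the origin of a listed thing).
The state is a dict: "time": time; "qpos": joint angles; "qvel": joint speeds; "joint_efforts": joint torques, N m; "tool_pos": TCP position; "tool_rot": TCP orientation; "contact_force": force on the tool from outside, world axes, zero at the start; "torque": the same for the moment, N m; "opening": finger opening in m.
Only numpy, scipy, OpenCV 4.12 (cv2) and the standard library are available. Lean on these libraries where they do the work, as an engineer would, in place of code of your own. Each camera call takes 0.05 s, during which the arm holds its last target. There are 200 camera calls.

## Working session

There is one attempt and no reset: what is moved stays moved. The work goes in short steps, Python scripts to look and compute and a shell command to move; the robot and the scene stay as the last step left them, time stands still between calls to the robot, and variables do not carry over. Pictures are saved under pics/ and viewed, about 8 in all and at most 12, crops included, and the job is handed in when it is done.

```bash
ls; mkdir -p pics; python3 - <<'E'
from cell import *
import cv2
s=observe(); print({k:s[k] for k in('time','tool_pos','tool_rot','opening','contact_force')})
try: print(grip_point_offset)
except Exception as e: print(e)
for c in('scene','top'):
    d=read_camera(c); cv2.imwrite(f'pics/{c}0.png',d['img'])
    print(c,{k:d[k] for k in d if k!='img'})
    for l in('skid','channel_far','channel_near','channel_loose','square','pliers','spanner','tube_offcut','tip_nozzle','hex_key'):
        print(l,[(round(a['conf'],2),[int(v) for v in a['at']]) for a in place_of(c,l)][:4])
a=cv2.imread('pics/scene0.png');b=cv2.imread('pics/top0.png')
E
```

```text
pics
{'time': 0.0, 'tool_pos': array([ 0.1200874 , -0.51066414,  0.22603757]), 'tool_rot': array([-3.14006141e+00, -2.20312278e-04,  2.30831372e-01]), 'opening': 0.09176090978178973, 'contact_force': array([ 0.22584637, -0.75385566,  0.20461322])}
0.0188
scene {'fx': 443.1278946696369, 'fy': 443.1278946696369, 'cx': 252.93968038590788, 'cy': 196.6260599390343, 'k1': -0.02470663472831132, 'eye': array([0.14698654, 0.67313   , 0.76735829]), 'rotation': array([-2.33180339e+00,  4.75771424e-04, -2.63610867e+00])}
skid [(0.64, [228, 215])]
channel_far [(0.97, [213, 197]), (0.61, [306, 231])]
channel_near [(0.72, [232, 226])]
channel_loose [(0.77, [170, 268])]
square [(0.79, [177, 321])]
pliers [(0.62, [304, 176]), (0.21, [259, 291])]
spanner [(0.86, [135, 292]), (0.17, [176, 323])]
tube_offcut [(0.81, [284, 129])]
tip_nozzle [(0.44, [173, 205])]
hex_key [(0.6, [257, 289])]
top {'fx': 409.8906155980132, 'fy': 409.8906155980132, 'cx': 256.8551847929671, 'cy': 190.83897688671388, 'k1': -0.11128641326854237, 'eye': array([0.39664222, 0.0054355 , 1.33368883]), 'rotation': array([-3.04109285, -0.00751458, -1.57178863])}
skid [(0.61, [179, 222])]
channel_far [(0.83, [223, 173]), (0.63, [162, 225]), (0.57, [192, 156])]
channel_near [(0.58, [191, 216])]
channel_loose [(0.73, [184, 298])]
square [(0.71, [197, 153]), (0.57, [228, 312])]
pliers [(0.65, [196, 157])]
spanner [(0.73, [182, 352])]
tube_offcut [(0.69, [157, 154])]
tip_nozzle [(0.68, [160, 154]), (0.63, [144, 267]), (0.41, [181, 222])]
hex_key [(0.46, [239, 222])]
```

View pics/top0.png

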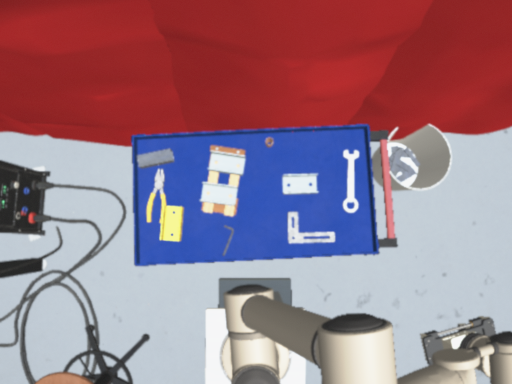

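View pics/scene0.png

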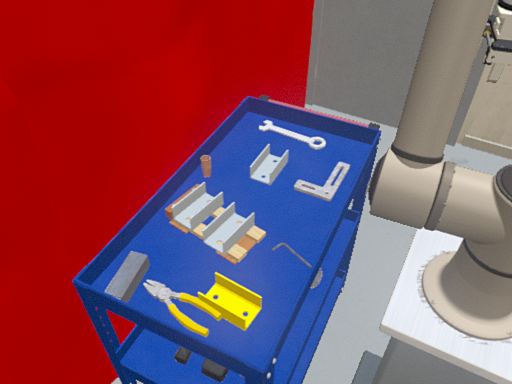

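Top view: the loose channel is at about (r184, c300), right of the skid. The skid carries two channels at (162, 226) and (192, 219). The nozzle is at (142, 268) and the spanner at (180, 350). The square is at (230, 310).
Candidates that could be mistaken for a channel: the yellow channel at (223, 172) is a decoy, and the tube offcut is at (157, 155). I choose the grey channel at (184, 300) as the loose one, since it lies right of the skid on the cart. In the scene view it is at (165, 268), open side up.

```bash
cat > h.py <<'E'
from cell import *
import numpy as np, cv2
from scipy.spatial.transform import Rotation as R
def cam(name):
    s=observe(); d=read_camera(name)
    if name=='wrist':
        T=np.eye(4);T[:3,:3]=R.from_euler('xyz',s['tool_rot']).as_matrix();T[:3,3]=s['tool_pos']
        T=T@d['T_tool_cam']; d['Rm'],d['e']=T[:3,:3],T[:3,3]
    else: d['Rm'],d['e']=R.from_euler('xyz',d['rotation']).as_matrix(),np.array(d['eye'])
    return d
def proj(d,P):
    p=(np.atleast_2d(P)-d['e'])@d['Rm']; q=p[:,:2]/p[:,2:]
    q=q*(1+d['k1']*(q**2).sum(1,keepdims=True))
    return np.c_[q[:,1]*d['fy']+d['cy'],q[:,0]*d['fx']+d['cx']]  # row,col
def back(d,rc,z):
    rc=np.atleast_2d(np.array(rc,float)); q0=np.c_[(rc[:,1]-d['cx'])/d['fx'],(rc[:,0]-d['cy'])/d['fy']];q=q0.copy()
    for _ in range(20): q=q0/(1+d['k1']*(q**2).sum(1,keepdims=True))
    r=np.c_[q,np.ones(len(q))]@d['Rm'].T
    return d['e']+r*((z-d['e'][2])/r[:,2])[:,None]
E
python3 - <<'E'
from h import *
np.set_printoptions(precision=3,suppress=True)
d=cam('top'); s=cam('scene')
for n,t,z in(('loose',(184,299),.0),('near',(191,217),.022),('far',(162,226),.022),('yellow',(223,172),0),('spanner',(180,350),0),('nozzle',(142,268),.05),('square',(228,310),0),('rimR',(250,377),.0),('rimTop',(127,369),0)):
    print(n,back(d,t,z)[0])
for n,t,z in(('loose',(170,268),.0),('near',(232,226),.018),('far',(213,197),.018)): print('s',n,back(s,t,z)[0])
w=cam('wrist'); print(w['T_tool_cam'],w['fx'],w['fy'],w['k1'],observe()['time'])
E
```

```text
loose [ 0.554 -0.143  0.   ]
near [0.528 0.124 0.022]
far [0.623 0.095 0.022]
yellow [0.426 0.272 0.   ]
spanner [ 0.567 -0.313  0.   ]
nozzle [ 0.683 -0.04   0.05 ]
square [ 0.41  -0.177  0.   ]
rimR [ 0.337 -0.397  0.   ]
rimTop [ 0.747 -0.383  0.   ]
s loose [ 0.552 -0.142  0.   ]
s near [0.525 0.116 0.018]
s far [0.617 0.098 0.018]
[[-0.    -0.966 -0.26   0.07 ]
 [ 1.     0.    -0.001  0.001]
 [ 0.001 -0.26   0.966 -0.158]
 [ 0.     0.     0.     1.   ]] 271.8359474314174 271.8359474314174 -0.03546142068473212 1.25
```

```bash
python3 -m inch '[[[47,-37,5,0],[47,-37,5,0],[47,-37,5,0],[47,-37,5,0],[47,-37,5,0],[47,-37,5,0],[47,-37,5,0],[47,-37,5,0],[47,-37,5,0],[47,-37,5,0]]]' -1 10
python3 -m inch '[[[48,-38,3,0],[48,-38,3,0],[0,0,0,-0.18],[0,0,0,-0.18],[0,0,0,-0.18],[0,0,0,-0.18],[0,0,0,-0.18],[0,0,0,-0.18],[0,0,0,0]]]'
python3 - <<'E'
from h import *
w=cam('wrist'); cv2.imwrite('pics/w1.png',w['img']); import pickle; pickle.dump(w,open('w1.pkl','wb'))
s=observe();print(s['tool_pos'],s['tool_rot'],s['time'])
for l in('channel_loose','channel_near','channel_far','skid'): print(l,[(round(a['conf'],2),a['at']) for a in place_of('wrist',l)][:3])
E
```

```text
time: 2.5
tool_pos: [0.4942, -0.0416, 0.1768]
tool_rot: [3.141, -0.001, 0.231]
contact_force: [1.2, -1.1, 0.2]
opening: 0.0917
time: 3.62
tool_pos: [0.5691, 0.0526, 0.1707]
tool_rot: [-3.142, 0.0, 1.309]
contact_force: [-0.7, 1.0, 0.4]
opening: 0.0918
[0.56908285 0.05253623 0.17063922] [-3.14155884e+00  9.18341934e-05  1.30701517e+00] 3.675
channel_loose [(0.62, [139.6, 288.7])]
channel_near [(0.93, [143.7, 194.0])]
channel_far [(0.88, [138.8, 284.9]), (0.8, [34.1, 78.1])]
skid []
```

View pics/w1.png

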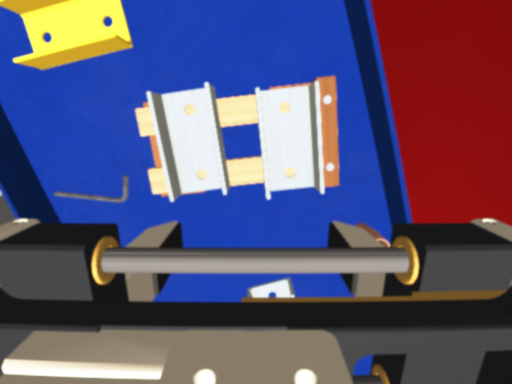

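The wrist view shows the near channel at (144, 190), the far one at (138, 287) and the cleat at (132, 328). Zooming in to read the corners.

```bash
python3 - <<'E'
import cv2
a=cv2.imread('pics/w1.png')[65:215,130:350]
a=cv2.resize(a,None,fx=3.6,fy=3.6,interpolation=cv2.INTER_CUBIC)
for i in range(0,150,20): cv2.putText(a,str(65+i),(0,int(i*3.6)+4),0,.4,(255,255,255),1); cv2.line(a,(0,int(i*3.6)),(800,int(i*3.6)),(0,255,255),1) 
for i in range(0,220,20): cv2.putText(a,str(130+i),(int(i*3.6),10),0,.4,(255,255,255),1); cv2.line(a,(int(i*3.6),0),(int(i*3.6),600),(0,255,255),1)
cv2.imwrite('pics/w1c.png',a)
E
```

```text
(no output)
```

View pics/w1c.png

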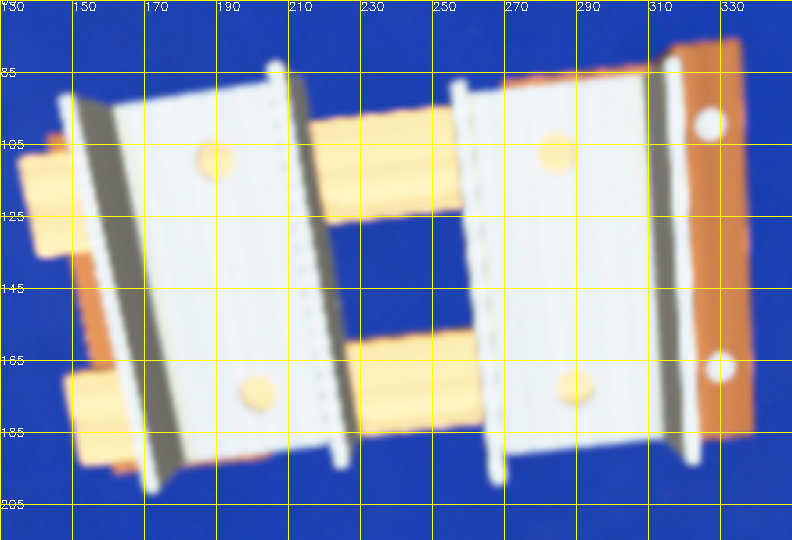

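```bash
cat >> h.py <<'E'
from scipy.optimize import least_squares
def fit(d,own,px,g=(0.55,0,0)):
    own=np.array(own,float);px=np.array(px,float)
    def P(p):
        c,s=np.cos(p[2]),np.sin(p[2]);return np.c_[p[0]+c*own[:,0]-s*own[:,1],p[1]+s*own[:,0]+c*own[:,1],own[:,2]]
    r=least_squares(lambda p:(proj(d,P(p))-px).ravel(),g)
    return r.x,np.abs(r.fun).max()
E
python3 - <<'E'
from h import *
import pickle
d=pickle.load(open('w1.pkl','rb'))
def px(l): return [(65+v/3.6,130+u/3.6) for u,v in l]
own=[(-.028,.055,.058),(-.028,-.055,.058),(.028,.055,.058),(.028,-.055,.058)]
f=fit(d,own,px([(458,82),(499,484),(671,58),(694,463)])); n=fit(d,own,px([(66,97),(152,491),(276,62),(343,467)]))
print('far',f,'near',n)
# cleat near face top corners? top mid: near face 86.5,z44, y +-56
c=fit(d,[(.1065,.056,.044),(.1065,-.056,.044)],px([(741,38),(754,434)])); print('skid',c)
p=f[0];c_,s_=np.cos(p[2]),np.sin(p[2])
dx=n[0][:2]-p[:2]; print('near in far frame',dx@[c_,s_],dx@[-s_,c_],n[0][2]-p[2])
E
```

```text
far (array([ 0.61693753,  0.0902021 , -0.14915076]), np.float64(0.4559377668069544)) near (array([ 0.5184382 ,  0.11462512, -0.12700204]), np.float64(0.7644996902266001))
skid (array([ 0.56161395,  0.10277509, -0.15367307]), np.float64(0.5088984192029216))
near in far frame -0.10103498142273346 0.009515031580031027 0.02214872311952587
```

```bash
python3 -m inch '[[[0,0,0,-0.137],[28,-43,0,0],[27,-43,0,0],[0,0,40,0],[0,0,40,0],[0,0,35,0],[0,0,25,0],[0,0,0,0]]]' 0.13 15
python3 - <<'E'
from h import *
w=cam('wrist'); cv2.imwrite('pics/w2.png',w['img']); s=observe();print(s['tool_pos'],s['tool_rot'],s['time'])
E
```

```text
time: 4.88
tool_pos: [0.4892, 0.1175, 0.0293]
tool_rot: [-3.138, 0.001, 1.447]
contact_force: [-0.3, -0.6, 0.9]
opening: 0.0397
[0.49031086 0.11766242 0.03055619] [-3.14046240e+00  3.28627993e-04  1.44698384e+00] 4.925
```

View pics/w2.png

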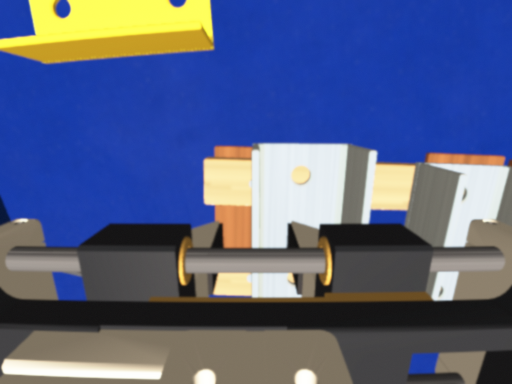

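```bash
python3 -m inch '[[[0,0,0,0],[0,0,0,0],[0,0,0,0.025],[0,0,0,0]]]' 1 20
python3 -m inch '[[[-5,8,0,0],[-4,8,0,0],[0,8,0,0],[0,8,0,0],[0,5,0,0],[0,3,0,0],[0,0,0,0]]]'
```

```text
time: 5.42
tool_pos: [0.4903, 0.1177, 0.031]
tool_rot: [-3.141, 0.0, 1.422]
contact_force: [-6.9, 1.9, 6.5]
opening: 0.0048
time: 6.3
tool_pos: [0.5266, 0.1031, 0.031]
tool_rot: [-3.137, 0.001, 1.423]
contact_force: [-7.8, 1.4, 8.7]
opening: 0.0043
```

```bash
python3 -m inch '[[[0,2,0,0],[0,1,0,0],[0,0,0,0]]]'
python3 -m inch '[[[0,1,0,0],[0,1,0,0],[0,0,0,0]]]'
```

```text
time: 6.68
tool_pos: [0.5289, 0.1028, 0.031]
tool_rot: [-3.136, 0.001, 1.423]
contact_force: [-10.1, 2.0, 11.3]
opening: 0.0039
time: 7.05
tool_pos: [0.5294, 0.1028, 0.031]
tool_rot: [-3.133, 0.001, 1.423]
contact_force: [-14.9, 2.8, 15.5]
opening: 0.0038
```

```bash
python3 -m inch '[[[0,0,0,0],[0,0,0,0],[0,0,-30,0],[0,0,-50,0],[-25,20,-60,0],[-25,20,0,0],[0,0,0,0]]]' 0.13
python3 - <<'E'
from h import *
import pickle
w=cam('wrist'); pickle.dump(w,open('w3.pkl','wb')); s=observe();print(s['tool_pos'],s['tool_rot'],s['time'],s['opening'])
a=w['img'][65:215,130:350]
a=cv2.resize(a,None,fx=3.6,fy=3.6,interpolation=cv2.INTER_CUBIC)
cv2.imwrite('pics/w3c.png',a)
E
```

```text
time: 7.92
tool_pos: [0.5658, 0.0472, 0.1664]
tool_rot: [3.139, 0.0, 1.42]
contact_force: [-0.5, -0.9, 0.3]
opening: 0.0402
[0.56475966 0.04827667 0.16559349] [-3.14150959e+00  7.78457404e-06  1.42098046e+00] 7.975 0.040109385551043215
```

View pics/w3c.png

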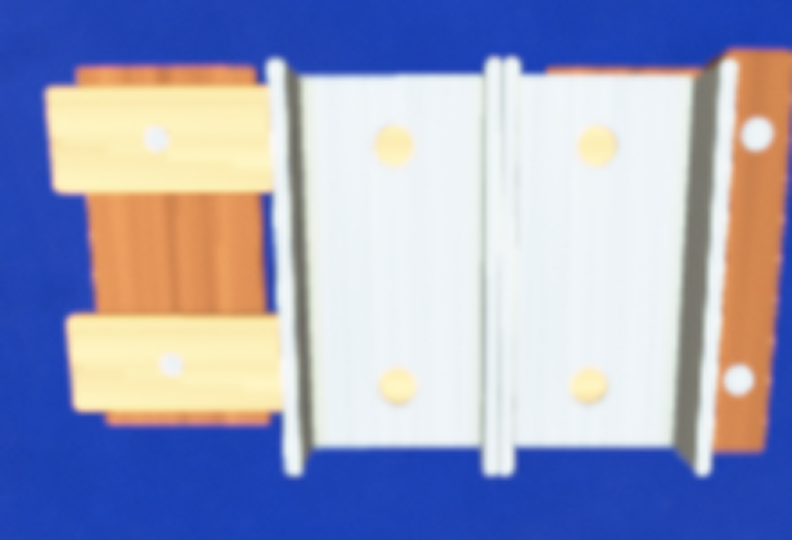

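```bash
python3 -m inch '[[[-59,6,0,0],[-59,6,0,0],[-59,6,0,0],[-59,6,0,0],[0,0,0,0]]]' -1 10
python3 - <<'E'
from h import *
import pickle
d=pickle.load(open('w3.pkl','rb'))
own=[(x,y,.058) for x in(-.058,-.002,.002,.058) for y in(.055,-.055)]
print('joint',fit(d,own,[(65+v/3.6,130+u/3.6) for u,v in[(275,62),(293,472),(494,62),(491,472),(511,62),(507,472),(729,62),(703,472)]]))
w=cam('wrist'); pickle.dump(w,open('w4.pkl','wb')); s=observe();print(s['tool_pos'],s['tool_rot'],s['time'],s['opening'])
P=proj(w,[0.554,-.143,.02])[0]; print(P); r,c=int(max(0,min(P[0]-80,230))),int(P[1])-110
print(r,c)
a=w['img'][r:r+150,c:c+220]
a=cv2.resize(a,None,fx=3.6,fy=3.6,interpolation=cv2.INTER_CUBIC)
cv2.imwrite('pics/w4c.png',a)
E
```

```text
time: 8.6
tool_pos: [0.5527, -0.191, 0.1648]
tool_rot: [-3.14, 0.0, 1.418]
contact_force: [-0.5, 1.6, -0.5]
opening: 0.085
joint (array([ 0.58755429,  0.09459866, -0.1481536 ]), np.float64(1.080346191678501))
[ 0.55283206 -0.1886908   0.16483611] [-3.13991886e+00 -8.44389498e-04  1.41992096e+00] 8.65 0.08881209488352468
[141.99802046 249.14431884]
61 139
```

View pics/w4c.png

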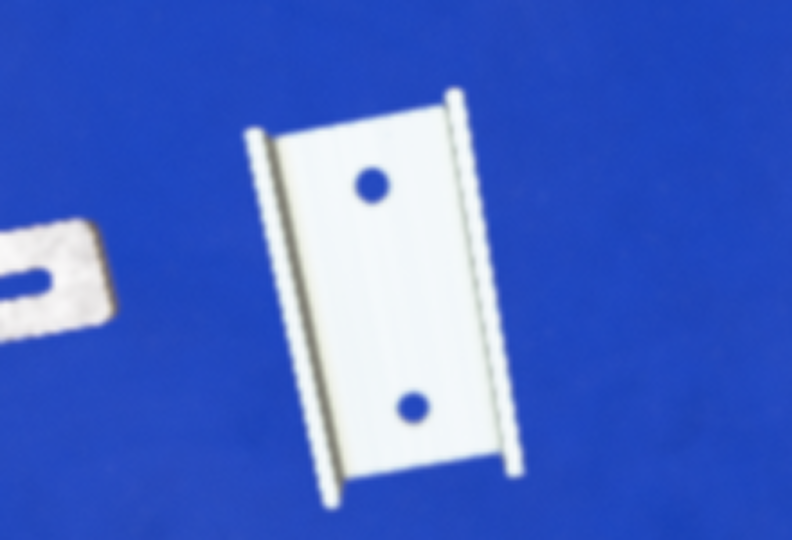

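```bash
python3 - <<'E'
from h import *
import pickle
d=pickle.load(open('w4.pkl','rb'))
own=[(x,y,.040) for x in(-.028,.028) for y in(.055,-.055)]
f,r=fit(d,own,[(61+v/3.6,139+u/3.6) for u,v in[(254,134),(332,502),(454,94),(514,470)]]); print(f,r)
yaw=f[2]+np.pi/2; print('tool yaw',yaw,'roll',1.420-yaw)
tx=np.array([np.cos(yaw),np.sin(yaw)]);ty=np.array([np.sin(yaw),-np.cos(yaw)])
g=f[:2]-.040*tx   # grip 15 mm from A end
dl=g-np.array([.5528,-.1887]);print('move',dl@tx,dl@ty,g)
# square corner
for u,v in((115,312),(92,222)): 
    q=back(d,(61+v/3.6,139+u/3.6),.01)[0,:2]-f[:2]; print('sq rel own',q@ty,q@tx)
# arc stage waypoints: pivot at B web edge; grip own (s=95 from B, z=30)
for st,(s,z,pz) in enumerate(((.095,.030,0),(.095,.008,.040))):
    L=None
    for th in np.deg2rad(np.arange(0,91,10)):
        # frame: Y along +tx from B, Z up. own at th=0: Y=-s, Z=z ; rotate about pivot
        if st==0: Y=-s*np.cos(th)+z*np.sin(th); Z=s*np.sin(th)+z*np.cos(th)
        else: # standing: offset Y from flange edge = -(pz-z), Z=s ; rotate forward
            Y=-(pz-z)*np.cos(th)+s*np.sin(th); Z=(pz-z)*np.sin(th)+s*np.cos(th)
        print(st,int(np.rad2deg(th)+.5),round(Y*1e3,1),round(Z*1e3,1),'d',None if L is None else (round((Y-L[0])*1e3,1),round((Z-L[1])*1e3,1))); L=(Y,Z)
E
```

```text
[ 0.55194143 -0.14634883  0.02683652] 1.597291068701395
tool yaw 1.5976328497360017 roll -0.1776328497360018
move 0.002358953742745427 0.0002781562414560703 [ 0.55301476 -0.18633443]
sq rel own -0.08731056987854106 0.012542197572693222
sq rel own -0.08737857065836377 0.04077439989750672
0 0 -95.0 30.0 d None
0 10 -88.3 46.0 d (np.float64(6.7), np.float64(16.0))
0 20 -79.0 60.7 d (np.float64(9.3), np.float64(14.6))
0 30 -67.3 73.5 d (np.float64(11.7), np.float64(12.8))
0 40 -53.5 84.0 d (np.float64(13.8), np.float64(10.6))
0 50 -38.1 92.1 d (np.float64(15.4), np.float64(8.0))
0 60 -21.5 97.3 d (np.float64(16.6), np.float64(5.2))
0 70 -4.3 99.5 d (np.float64(17.2), np.float64(2.3))
0 80 13.0 98.8 d (np.float64(17.3), np.float64(-0.8))
0 90 30.0 95.0 d (np.float64(17.0), np.float64(-3.8))
1 0 -32.0 95.0 d None
1 10 -15.0 99.1 d (np.float64(17.0), np.float64(4.1))
1 20 2.4 100.2 d (np.float64(17.4), np.float64(1.1))
1 30 19.8 98.3 d (np.float64(17.4), np.float64(-1.9))
1 40 36.6 93.3 d (np.float64(16.8), np.float64(-4.9))
1 50 52.2 85.6 d (np.float64(15.7), np.float64(-7.8))
1 60 66.3 75.2 d (np.float64(14.1), np.float64(-10.4))
1 70 78.3 62.6 d (np.float64(12.1), np.float64(-12.7))
1 80 88.0 48.0 d (np.float64(9.7), np.float64(-14.6))
1 90 95.0 32.0 d (np.float64(7.0), np.float64(-16.0))
```

```bash
python3 -m inch '[[[0,0,0,-0.178],[2,0,50,0],[0,0,50,0],[0,0,33,0],[0,0,20,0],[0,0,0,0]]]' -0.75 8
python3 -m inch '[[[0,0,0,0],[0,0,0,0],[0,0,0,0],[0,0,0,0]]]' 1 8
```

```text
time: 9.4
tool_pos: [0.5523, -0.1833, 0.0111]
tool_rot: [-3.138, -0.002, 1.603]
contact_force: [-0.2, -0.5, -0.8]
opening: 0.0805
time: 9.9
tool_pos: [0.5537, -0.186, 0.014]
tool_rot: [3.141, 0.0, 1.601]
contact_force: [-1.8, 1.4, 6.5]
opening: 0.0597
```

```bash
python3 -m inch '[[[3,0,-8,0],[4,0,-8,0],[4.5,0,-7.5,0],[5,0,-7,0],[5.5,0,-6.5,0],[6,0,-6,0],[7,0,-5.5,0],[7,0,-5,0],[7.5,0,-4,0],[8,0,-4,0]]]'
python3 - <<'E'
from h import *
d=cam('scene'); s=observe(); print(s['contact_force'],s['opening'],s['tool_pos'])
w=cam('wrist')
a=d['img'][100:250,180:380]; a=cv2.resize(a,None,fx=2,fy=2); b=cv2.resize(w['img'],(400,300))
cv2.imwrite('pics/s5.png',np.hstack([a,b]))
E
```

```text
time: 11.15
tool_pos: [0.5516, -0.1278, 0.0745]
tool_rot: [-3.141, -0.0, 1.601]
contact_force: [-0.6, 0.5, -3.7]
opening: 0.0601
[-0.28907499  1.10045792 -4.01201793] 0.06011082145432059 [ 0.55170256 -0.12693368  0.0749724 ]
```

View pics/s5.png

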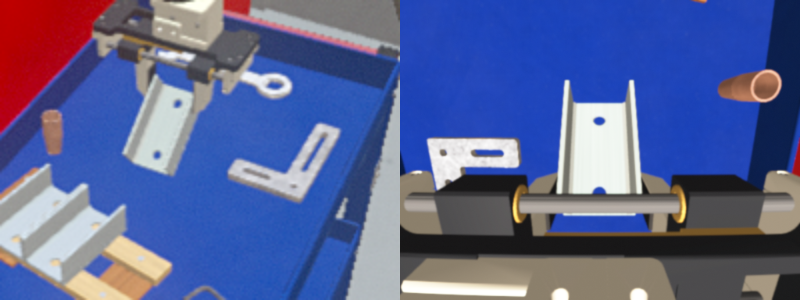

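```bash
python3 -m inch '[[[8,0,-3,0],[8.5,0,-2.5,0],[8.5,0,-1.5,0],[8.5,0,-1,0],[8.5,0,0,0],[8.5,0,1,0],[8.5,0,2,0],[8.5,0,3,0],[0,0,0,0]]]'
python3 - <<'E'
from h import *
d=cam('scene'); s=observe(); print(s['contact_force'],s['torque'],s['opening'],s['tool_pos'])
w=cam('wrist')
a=d['img'][100:250,180:380]; a=cv2.resize(a,None,fx=2,fy=2); b=cv2.resize(w['img'],(400,300))
cv2.imwrite('pics/s6.png',np.hstack([a,b]))
E
```

```text
time: 12.38
tool_pos: [0.5494, -0.0603, 0.0759]
tool_rot: [-3.141, -0.0, 1.602]
contact_force: [-0.9, -0.5, -2.7]
opening: 0.0601
[ 0.59338213  0.81860807 -3.73706211] [-0.08538976 -0.12769466  0.02179605] 0.059965746302528364 [ 0.54957886 -0.06070671  0.07611934]
```

View pics/s6.png

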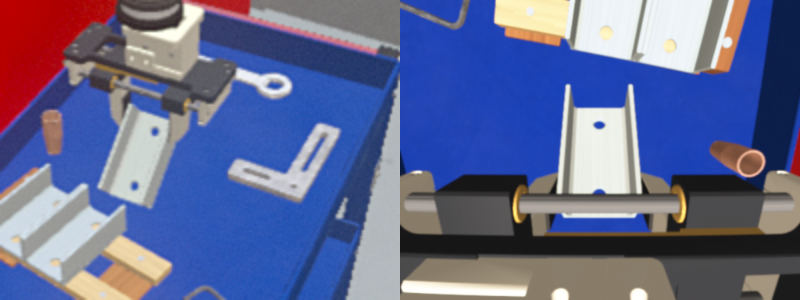

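The channel is held at about 55–60° and its lower edge just clears the cart, so pad friction stopped the swing. I'll move it back, lighten the grip and drag the lower edge along the cart to bring it upright.

```bash
python3 -m inch '[[[-20,0,-10,0],[-30,0,0,0],[-30,0,0,0],[0,0,0,0]]]'
python3 -m inch '[[[0,0,0,0],[0,0,3,0],[0,0,3,0],[0,0,3,0],[0,0,3,0],[0,0,0,0]]]' 1 5
python3 - <<'E'
from h import *
import pickle
w=cam('wrist'); pickle.dump(w,open('w7.pkl','wb'))
s=observe(); print(s['contact_force'],s['opening'],s['tool_pos'])
E
```

```text
time: 12.98
tool_pos: [0.5524, -0.1445, 0.0871]
tool_rot: [3.14, 0.002, 1.597]
contact_force: [0.4, -0.3, -3.9]
opening: 0.0601
time: 13.72
tool_pos: [0.5526, -0.1416, 0.0755]
tool_rot: [3.14, 0.002, 1.602]
contact_force: [-1.7, -3.3, 4.8]
opening: 0.06
[-2.01873591 -4.01260727  5.76089602] 0.059937483193139615 [ 0.55261265 -0.14153308  0.07550617]
```

```bash
python3 -m inch '[[[6,0,-2,0],[6,0,0,0],[6,0,0,0],[6,0,0,0],[0,0,0,0]]]'
python3 - <<'E'
from h import *
import pickle
w=cam('wrist'); pickle.dump(w,open('w7.pkl','wb'))
# detect web/flange tips: bright pixels rows in central column
g=w['img'][:300,200:312].astype(int); m=(g.min(2)>120); r=np.where(m.any(1))[0]; print('top row of channel',r[:3])
s=observe(); print(s['contact_force'],s['tool_pos'])
E
```

```text
time: 14.4
tool_pos: [0.5517, -0.1162, 0.0773]
tool_rot: [3.141, 0.0, 1.602]
contact_force: [-2.6, -2.2, 5.4]
opening: 0.0597
top row of channel [153 154 155]
[-1.32277769 -1.09399969  5.67042429] [ 0.55166073 -0.11629768  0.07719376]
```

```bash
cat >> h.py <<'E'
def theta_rows(w,s=.095,z=.030):
    # rows of B-end flange tip (z=40) for tilt th, grip at own (s,z) at the grasp point (tool coords)
    o=[]
    for th in range(40,136,5):
        t=np.deg2rad(th); dy,dz=s,.040-z   # B relative to grip along +own y, up
        Y=dy*np.cos(t)+dz*np.sin(t); Z=-dy*np.sin(t)+dz*np.cos(t)
        P=np.array([Y,.028,-.0188-Z]) # tool x, y, z(down)
        T=np.linalg.inv(w['T_tool_cam']); p=T[:3,:3]@P+T[:3,3]; q=p[:2]/p[2]; q=q*(1+w['k1']*(q@q))
        o.append((th,round(q[1]*w['fy']+w['cy'])))
    return o
E
python3 - <<'E'
from h import *
import pickle
w=pickle.load(open('w7.pkl','rb')); print(theta_rows(w))
E
python3 -m inch '[[[6,0,0,0],[6,0,0.5,0],[6,0,0.5,0],[6,0,0.5,0],[0,0,0,0]]]'
python3 - <<'E'
from h import *
w=cam('wrist')
g=w['img'][:300,200:312].astype(int); m=(g.min(2)>120); r=np.where(m.any(1))[0]; print('top row of channel',r[:3])
s=observe(); print(s['contact_force'],s['tool_pos'])
E
```

```text
[(40, 106), (45, 114), (50, 122), (55, 130), (60, 139), (65, 147), (70, 156), (75, 164), (80, 173), (85, 182), (90, 190), (95, 199), (100, 208), (105, 217), (110, 226), (115, 235), (120, 245), (125, 254), (130, 264), (135, 273)]
time: 15.08
tool_pos: [0.5507, -0.092, 0.0749]
tool_rot: [3.141, -0.001, 1.601]
contact_force: [-1.3, 1.4, 3.9]
opening: 0.06
top row of channel [0 1 2]
[0.13537413 1.45610615 3.82239394] [ 0.55076584 -0.09227765  0.07492378]
```

```bash
cat >> h.py <<'E'
def runs(w):
    g=w['img'][:300,190:322].astype(int); m=(g.min(2)>110).any(1); e=np.flatnonzero(np.diff(np.r_[0,m,0].astype(int))); return e.reshape(-1,2).tolist()
E
python3 -m inch '[[[6,0,1,0],[6,0,1,0],[0,0,0,0]]]'
python3 - <<'E'
from h import *
w=cam('wrist'); print(runs(w))
s=observe(); print(s['contact_force'],s['torque'],s['tool_pos'])
E
```

```text
time: 15.5
tool_pos: [0.5503, -0.0803, 0.0724]
tool_rot: [-3.141, -0.0, 1.601]
contact_force: [0.2, 0.7, -1.2]
opening: 0.06
[[0, 53], [190, 247], [257, 298]]
[ 0.61204779  0.76937519 -0.6079494 ] [ 0.17853613 -0.31965337 -0.04202226] [ 0.5503063  -0.08048172  0.07246457]
```

```bash
python3 -m inch '[[[0,0,1,0],[0,0,1,0],[0,0,0,0]]]'
python3 -m inch '[[[0,0,0,0],[0,0,0,0],[0,0,0,0]]]' -0.4
python3 - <<'E'
from h import *
w=cam('wrist'); print(runs(w)); import pickle; pickle.dump(w,open('w8.pkl','wb'))
s=observe(); print(s['contact_force'],s['tool_pos'],s['opening'])
E
```

```text
time: 15.92
tool_pos: [0.5504, -0.0809, 0.0715]
tool_rot: [3.141, -0.0, 1.601]
contact_force: [-0.6, 1.7, 5.5]
opening: 0.0598
time: 16.3
tool_pos: [0.5502, -0.0811, 0.0707]
tool_rot: [-3.141, 0.0, 1.601]
contact_force: [0.1, -0.3, -0.2]
opening: 0.064
[[0, 51], [189, 249], [257, 298]]
[-0.37667449 -0.19132359 -0.60221448] [ 0.5501886  -0.08106727  0.07065361] 0.06404148238424846
```

```bash
python3 -m inch '[[[0,0,0,0],[-5,0,0,0],[-5,0,0,0],[0,0,0,0]]]' -0.55
python3 -m inch '[[[0,0,0,0],[0,0,0,0],[0,0,0,0],[0,0,-5,0],[-20,0,0,0],[-20,0,0,0],[-20,0,0,0],[0,0,0,0]]]' 1 20
python3 -m inch '[[[0,0,2,0],[0,0,2,0],[0,0,1.5,0],[0,0,0,0]]]'
python3 - <<'E'
from h import *
w=cam('wrist'); print(runs(w),theta_rows(w,.093,.020)); import pickle; pickle.dump(w,open('w8.pkl','wb'))
E
```

```text
time: 16.85
tool_pos: [0.5506, -0.0915, 0.0708]
tool_rot: [3.141, 0.0, 1.6]
contact_force: [0.4, -0.6, -0.0]
opening: 0.0712
time: 17.85
tool_pos: [0.5523, -0.1534, 0.0757]
tool_rot: [3.141, 0.0, 1.598]
contact_force: [-0.4, 0.2, -3.3]
opening: 0.0598
time: 18.35
tool_pos: [0.5523, -0.1504, 0.0708]
tool_rot: [-3.141, -0.0, 1.601]
contact_force: [-2.7, 0.4, 2.2]
opening: 0.0599
[[177, 249], [253, 298]] [(40, 97), (45, 105), (50, 113), (55, 121), (60, 129), (65, 137), (70, 146), (75, 154), (80, 163), (85, 171), (90, 180), (95, 189), (100, 197), (105, 206), (110, 215), (115, 224), (120, 233), (125, 243), (130, 252), (135, 261)]
```

```bash
python3 -m inch '[[[0,0,0,0],[8,0,0,0],[8,0,0,0],[8,0,0,0],[8,0,0.5,0],[0,0,0,0]]]' 1 6
python3 - <<'E'
from h import *
w=cam('wrist'); print(runs(w)); 
E
```

```text
time: 19.15
tool_pos: [0.5516, -0.1183, 0.0701]
tool_rot: [3.141, -0.0, 1.601]
contact_force: [-3.1, 0.0, 4.8]
opening: 0.0603
[[211, 249], [253, 298]]
```

```bash
python3 -m inch '[[[8,0,1.5,0],[8,0,2,0],[7.5,0,3,0],[7.5,0,3,0],[7,0,4,0],[6.5,0,4.5,0],[0,0,0,0]]]'
python3 - <<'E'
from h import *
w=cam('wrist'); s=observe(); print(runs(w),theta_rows(w,.0895,.020)[-8:]); d=cam('scene')
a=d['img'][100:250,180:380]; a=cv2.resize(a,None,fx=2,fy=2); b=cv2.resize(w['img'],(400,300))
cv2.imwrite('pics/s9.png',np.hstack([a,b]))
E
```

```text
time: 20.08
tool_pos: [0.55, -0.0736, 0.0512]
tool_rot: [-3.141, -0.001, 1.601]
contact_force: [0.8, 3.3, 0.4]
opening: 0.0604
[[0, 55], [201, 248], [257, 298]] [(100, 198), (105, 206), (110, 215), (115, 224), (120, 233), (125, 242), (130, 251), (135, 260)]
```

View pics/s9.png

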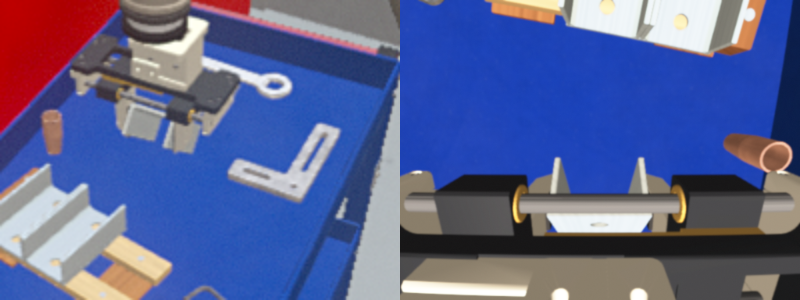

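```bash
python3 - <<'E'
from h import *
w=cam('wrist'); T=np.linalg.inv(w['T_tool_cam'])
def row(Y,Z,x=.028):
    p=T[:3,:3]@np.array([Y,x,-.0188-Z])+T[:3,3]; q=p[:2]/p[2]; q=q*(1+w['k1']*(q@q)); return [round(q[1]*w['fy']+w['cy']),round(q[0]*w['fx']+w['cx'])]
for th in range(0,91,10):
    t=np.deg2rad(th);u=np.array([np.sin(t),np.cos(t)]);o=np.array([np.cos(t),-np.sin(t)])
    print(th,'Atip',row(*(.0205*u+.020*o)),'Aweb',row(*(.0205*u-.020*o)),'Btip',row(*(-.0895*u+.020*o)),'Bweb',row(*(-.0895*u-.02*o)))
E
```

```text
0 Atip [229, 314] Aweb [303, 309] Btip [181, 287] Bweb [224, 286]
10 Atip [220, 313] Aweb [300, 311] Btip [198, 286] Bweb [242, 286]
20 Atip [212, 311] Aweb [295, 313] Btip [215, 286] Bweb [261, 286]
30 Atip [206, 310] Aweb [289, 314] Btip [233, 286] Bweb [279, 287]
40 Atip [201, 308] Aweb [281, 315] Btip [251, 286] Bweb [299, 288]
50 Atip [199, 306] Aweb [271, 315] Btip [270, 287] Bweb [318, 290]
60 Atip [198, 305] Aweb [260, 316] Btip [289, 288] Bweb [339, 292]
70 Atip [198, 303] Aweb [249, 316] Btip [308, 289] Bweb [360, 295]
80 Atip [200, 301] Aweb [238, 315] Btip [328, 291] Bweb [381, 298]
90 Atip [203, 300] Aweb [228, 314] Btip [349, 293] Bweb [403, 302]
```

```bash
python3 -m inch '[[[6,0,5,0],[6,0,5.5,0],[5,0,6,0],[5,0,6.5,0],[4,0,7,0],[3.5,0,7,0],[0,0,0,0]]]'
python3 - <<'E'
from h import *
s=observe(); print(s['contact_force'],s['tool_pos'])
E
```

```text
time: 21.1
tool_pos: [0.5487, -0.0447, 0.0139]
tool_rot: [-3.14, -0.0, 1.601]
contact_force: [1.2, 0.5, -3.5]
opening: 0.0597
[ 1.15117234  0.47329122 -3.51846563] [ 0.54868979 -0.04473023  0.01391287]
```

```bash
python3 -m inch '[[[2.5,0,4,0],[1,0,3,0],[0,0,0,0]]]'
python3 - <<'E'
from h import *
w=cam('wrist'); d=cam('scene'); s=observe(); print(s['contact_force'],s['tool_pos'])
a=d['img'][130:230,200:300]; a=cv2.resize(a,None,fx=4,fy=4); b=cv2.resize(w['img'],(400,300))
b=np.vstack([b,np.zeros((100,400,3),np.uint8)]); cv2.imwrite('pics/s10.png',np.hstack([a,b]))
E
```

```text
time: 21.48
tool_pos: [0.5489, -0.0415, 0.0076]
tool_rot: [-3.141, -0.0, 1.601]
contact_force: [0.4, 0.9, -3.9]
opening: 0.0598
[-0.50026059 -0.35384876 -3.88827278] [ 0.54889235 -0.04143508  0.00763657]
```

View pics/s10.png

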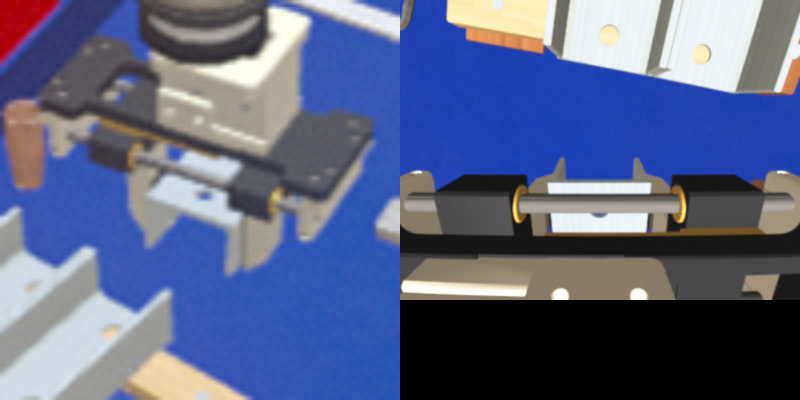

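```bash
python3 -m inch '[[[0,0,2,0],[0,0,1.5,0],[0,0,0,0]]]'
python3 -m inch '[[[0,0,1.5,0],[0,0,0,0]]]'
```

```text
time: 21.95
tool_pos: [0.5491, -0.0413, 0.0043]
tool_rot: [-3.142, 0.0, 1.601]
contact_force: [0.7, 0.9, -1.4]
opening: 0.0595
time: 22.2
tool_pos: [0.5492, -0.0415, 0.0028]
tool_rot: [3.141, 0.0, 1.601]
contact_force: [0.8, 1.9, -2.2]
opening: 0.06
```

```bash
python3 -m inch '[[[0,0,1,0],[0,0,0,0]]]' 1 3
python3 -m inch '[[[0,0,0,0],[0,0,0,0],[0,0,0,0]]]' -0.5
python3 -m inch '[[[0,0,-30,0],[0,0,-50,0],[0,0,-50,0],[-35,0,-30,0],[-55,0,0,0],[0,0,0,0]]]' -0.5
python3 - <<'E'
from h import *
import pickle
w=cam('wrist'); pickle.dump(w,open('w10.pkl','wb')); s=observe();print(s['tool_pos'],s['tool_rot'])
g=w['img'].astype(int); m=((g.min(2)>110)&(g[...,0]-g[...,2]<45)).astype(np.uint8); m[225:]=0
n,l,st,c=cv2.connectedComponentsWithStats(m)
for i in range(1,n):
    if st[i,4]>400:
        k,_=cv2.findContours((l==i).astype(np.uint8),0,2); r=cv2.minAreaRect(max(k,key=cv2.contourArea)); print(st[i],c[i][::-1],r)
E
```

```text
time: 22.45
tool_pos: [0.5492, -0.0416, 0.0018]
tool_rot: [3.141, 0.0, 1.601]
contact_force: [-0.2, 1.1, -2.2]
opening: 0.06
time: 22.82
tool_pos: [0.5492, -0.0417, 0.002]
tool_rot: [3.141, 0.0, 1.601]
contact_force: [-0.4, 0.1, -0.4]
opening: 0.0687
time: 23.58
tool_pos: [0.5519, -0.1348, 0.1623]
tool_rot: [3.14, 0.002, 1.597]
contact_force: [0.8, 0.2, -0.3]
opening: 0.0688
[ 0.55150195 -0.1328123   0.16179748] [-3.14154101e+00  1.10289234e-05  1.59784033e+00]
[ 229    0  134   25 1728] [  7.8599537  312.77256944] ((295.5, 12.0), (24.0, 133.0), 90.0)
[ 223   71   63  113 6462] [126.39059115 254.37233055] ((254.0, 127.0), (112.0, 62.0), 90.0)
[   0  147   36   78 2068] [189.51353965  13.54255319] ((17.5, 185.5), (77.0, 35.0), 90.0)
[  91  155   89   69 3145] [179.07154213 127.68807631] ((135.0, 189.0), (68.0, 88.0), 90.0)
```

```bash
python3 - <<'E'
from h import *
import pickle
w=pickle.load(open('w10.pkl','rb'))
g=w['img'].astype(int); m=((g.min(2)>110)&(g[...,0]-g[...,2]<45)).astype(np.uint8); m[225:]=0
n,l,st,c=cv2.connectedComponentsWithStats(m); i=l[128,262] or l[140,270]
k,_=cv2.findContours((l==i).astype(np.uint8),0,2); k=max(k,key=cv2.contourArea)
q=cv2.approxPolyDP(k,6,True)[:,0,::-1]; print(q.tolist())
P=back(w,q,.04)[:,:2]; print(P.round(4).tolist())
C=k[:,0,::-1].astype(float); X=back(w,C,.04)[:,:2].astype(np.float32); r=cv2.minAreaRect(X*1000); print(r, cv2.contourArea(X*1000))
cv2.imwrite('pics/w10.png',cv2.resize(w['img'][40:210,160:350],None,fx=3,fy=3))
E
```

```text
[[72, 224], [182, 227], [183, 281], [72, 285]]
[[0.5198, -0.0203], [0.5228, -0.128], [0.5797, -0.1277], [0.5782, -0.0188]]
((550.1327514648438, -73.60115051269531), (59.83319854736328, 109.82589721679688), 1.6879150867462158) 6407.249891257612
```

```bash
python3 -m inch '[[[30,0,0,0],[29,0,0,0],[0,0,50,0],[0,0,50,0],[0,0,30,0],[0,0,18,0],[0,0,0,0]]]' -0.65
python3 -m inch '[[[0,0,0,0],[0,0,0,0],[0,0,0,0]]]' 1 25
python3 -m inch '[[[0,0,-20,0],[0,0,-50,0],[0,0,-50,0],[0,0,0,0]]]'
```

```text
time: 24.5
tool_pos: [0.5486, -0.071, 0.0123]
tool_rot: [-3.138, -0.001, 1.602]
contact_force: [0.8, 0.2, -0.2]
opening: 0.0753
time: 24.88
tool_pos: [0.5505, -0.0724, 0.0148]
tool_rot: [3.14, 0.0, 1.601]
contact_force: [-0.0, 2.4, 5.1]
opening: 0.0595
time: 25.38
tool_pos: [0.5522, -0.0731, 0.1378]
tool_rot: [3.134, 0.003, 1.601]
contact_force: [-0.3, -0.4, -4.0]
opening: 0.0596
```

```bash
python3 -m inch '[[[0,0,0,0.178],[30,2,0,0],[40,3,0,0],[40,3,0,0],[40,3,0,0],[21,0,0,0],[0,0,0,0]]]'
python3 - <<'E'
from h import *
p=np.mean([(cam('top'),np.r_[observe()['tool_pos'],observe()['tool_rot'][2]])[1] for _ in range(6)],0); print(p)
y=p[3]; d=np.array([.5874,.0946])-p[:2]; print('tx',d@[np.cos(y),np.sin(y)],'ty',d@[np.sin(y),-np.cos(y)],'roll',y-(np.pi/2-.1485))
E
```

```text
time: 26.25
tool_pos: [0.5853, 0.0961, 0.1324]
tool_rot: [-3.139, 0.001, 1.425]
contact_force: [0.3, -0.4, -3.9]
opening: 0.0599
[0.58573943 0.09410294 0.13329587 1.42214496]
tx 0.0007375143836078418 ty 0.0015686419710681887 roll -0.00015136797781734046
```

```bash
python3 -m inch '[[[1,1.5,0,0],[0,0,25,0],[0,0,25,0],[0,0,10,0],[0,0,10,0],[0,0,8,0],[0,0,0,0]]]'
python3 -m inch '[[[0,0,6,0],[0,0,6,0],[0,0,3,0],[0,0,0,0]]]'
```

```text
time: 27.42
tool_pos: [0.5876, 0.0958, 0.0556]
tool_rot: [-3.141, 0.0, 1.423]
contact_force: [-0.2, 0.4, -3.9]
opening: 0.0596
time: 27.92
tool_pos: [0.5876, 0.0958, 0.0405]
tool_rot: [-3.141, 0.0, 1.423]
contact_force: [-0.4, 0.2, -4.1]
opening: 0.0597
```

```bash
python3 -m inch '[[[-1,0,1.5,0],[0,0,1,0],[0,0,0,0]]]'
python3 -m inch '[[[0,0,1,0],[0,0,0.5,0],[0,0,0,0]]]'
```

```text
time: 28.3
tool_pos: [0.5876, 0.0948, 0.0383]
tool_rot: [3.142, 0.0, 1.423]
contact_force: [0.1, -0.3, -4.1]
opening: 0.0598
time: 28.68
tool_pos: [0.5876, 0.0948, 0.0369]
tool_rot: [3.141, 0.0, 1.423]
contact_force: [-0.3, 0.3, -3.0]
opening: 0.0598
```

```bash
python3 -m inch '[[[0,0,0.5,0],[0,0,0.5,0],[0,0,0,0]]]'
```

```text
time: 29.05
tool_pos: [0.5876, 0.0948, 0.0369]
tool_rot: [3.141, 0.0, 1.423]
contact_force: [-4.1, -0.2, 7.1]
opening: 0.0596
```

```bash
python3 -m inch '[[[0,0,0,0],[0,0,0,0],[0,0,-1,0],[0,0,0,0]]]' -0.42
python3 -m inch '[[[0,0,-8,0],[0,0,-10,0],[0,0,-20,0],[0,0,-40,0],[-25,0,-55,0],[-25,0,0,0],[0,0,0,0]]]'
python3 - <<'E'
from h import *
w=cam('wrist'); d=cam('scene'); s=observe(); print(s['tool_pos'],s['contact_force'])
import pickle; pickle.dump((w,d),open('wf.pkl','wb'))
b=cv2.resize(w['img'][65:215,130:350],None,fx=3,fy=3,interpolation=cv2.INTER_CUBIC)[:450,:500]
a=cv2.resize(d['img'][170:275,160:235],None,fx=4,fy=4,interpolation=cv2.INTER_CUBIC)
b=np.vstack([b])[:420]; cv2.imwrite('pics/f.png',np.hstack([a[:420],b]))
E
```

```text
time: 29.55
tool_pos: [0.5877, 0.0948, 0.0369]
tool_rot: [3.141, 0.0, 1.423]
contact_force: [-0.0, -0.2, 1.0]
opening: 0.0654
time: 30.42
tool_pos: [0.5804, 0.0441, 0.1713]
tool_rot: [3.14, 0.0, 1.421]
contact_force: [-0.2, 0.8, -0.5]
opening: 0.0653
[0.58005125 0.04564653 0.1699177 ] [ 0.08503644  0.62824827 -0.25250516]
```

View pics/f.png

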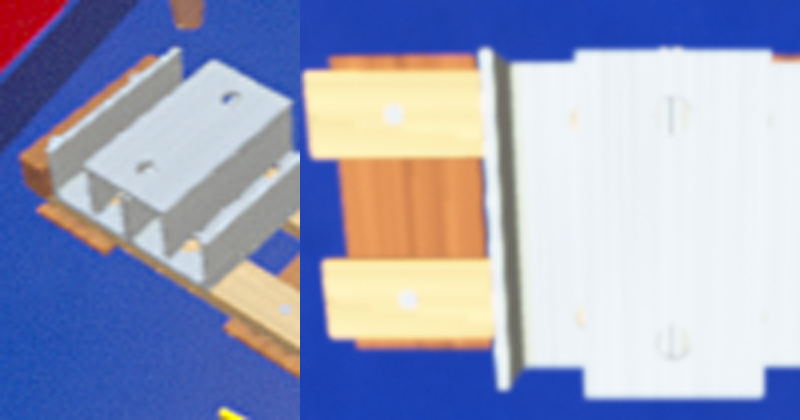

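```bash
python3 - <<'E'
from h import *
import pickle
w,_=pickle.load(open('wf.pkl','rb'))
own=[(-.03,.055,.062),(.03,.055,.062),(.03,-.055,.062),(-.03,-.055,.062)]
px=[(65+v/3,130+(u-300)/3) for u,v in((575,50),(771,50),(764,398),(584,398))]
f,r=fit(w,own,px); print(f,r)
n,r2=fit(w,[(-.058,.055,.058),(-.058,-.055,.058)],[(65+51/3,130+187/3),(65+388/3,130+204/3)]); print('bundle',n,r2)
q=f[:2]-n[:2];c,s=np.cos(n[2]),np.sin(n[2]);print('off x,y',q@[c,s],q@[-s,c],f[2]-n[2])
d=cam('top'); 
for l in('square','pliers','spanner','tube_offcut','tip_nozzle','hex_key'): print(l,[(round(a['conf'],2),[int(v) for v in a['at']]) for a in place_of('top',l)][:2])
print(observe()['time'])
E
```

```text
[ 0.58808697  0.09321632 -0.14822522] 0.62355772074676
bundle [ 0.58797189  0.09430738 -0.15298598] 0.7113495767756888
off x,y 0.0002800037795488245 -0.0010607799146341336 0.004760760015474597
square [(0.85, [229, 313])]
pliers [(0.9, [195, 157])]
spanner [(0.9, [179, 350])]
tube_offcut [(0.56, [157, 156])]
tip_nozzle [(0.56, [145, 269])]
hex_key []
30.875
```

```bash
python3 -c "
from cell import *
print(hand_in())"
```

```text
the job is handed in; nothing more can be done
None
```

The bundle is made and handed in at about 31 s on the robot's clock. The loose channel sits open side down over the joint of the two skid channels, and the gripper was clear of everything.

**What I did:**
- I gripped the near channel by its flange and slid it about 41 mm until it met the far one. I squared it up and shifted it 9 mm sideways so the ends are level.
- I turned the loose channel end over end in a light grip, with its lower edge on the cart: up on end, then over onto its flanges.
- I then picked it up at its middle and lowered it over the joint until the force reading showed it had seated.

**Last checks:**
- **Joint:** measured after the slide, the gap between the two flanges was under about 0.3 mm and the ends looked level.
- **Top channel position:** about 0.3 mm off centre sideways and 1 mm lengthways, turned by less than 0.01 rad. The last picture shows its flanges in both troughs and the seam under its two holes.
- **Fully down:** the last 1 mm commanded gave no further descent, the force on the tool switched to 7 N upwards, and the final height matches the flanges resting on the trough bottoms.
- **Other things on the cart:** the square, pliers, spanner, tube and nozzle read within about 4 pixels of where they were first seen, apart from two mistaken first detections that I set against the picture.

**Incomplete or disagreeing:**
- The network did not find the hex key in the last picture, so I have no final check on it. I never worked near it.
- The near channel's first measured crookedness was 0.02 rad, against the 0.05 stated.
- On the first lift the loose channel stopped at about 55–60° and I had to drag its lower edge to bring it upright. It was neither dropped nor toppled.

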